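Change the tub on the vibrating settler and hold its dial at speed three

TASK

The green-lidded tub on the grey vibrating settler is done: swap it with the yellow-lidded tub, so that the yellow one stands upright in the settler's round metal seat and the green one in the blue round stand, both let go. Then turn the settler's spring-return dial clockwise, past the one-dot and two-dot clicks, to the three-dot click and not clearly beyond it, and keep holding it there: the program finishes with the gripper still holding the dial against its spring. Never run the settler while the green tub is on it, tip neither tub over, and leave everything else on the bench where it is.

Things in the scene. Friction and masses are not known exactly. Their poses are not given: they have to be found in the camera images.
- green_tub: round screw-lid tub with a green lid, 70 mm tall, about 0.14 kg (varies); lid 64 mm across from 54 to 70 mm height (grasp round the lid), body below it 59 mm across. Origin: centre of its underside, z up. Starts in the settler's seat.
- yellow_tub: the same tub with a yellow lid. Starts in the blue stand.
- settler: grey vibrating settler fixed to the bench, base 130x280 mm (its x by its y) and 24 mm high; origin: centre of its underside, z up. The metal seat is 75 mm to its +y side; a grey control housing 110x110 mm, its top 80 mm above the bench, is 75 mm to its -y side, with the dial on top.
- settler_seat (a point): centre of the inner floor of the round metal seat, 36 mm above the bench; the seat is a shallow cup, about 74 mm wide inside, its rim 5 mm above this floor, 92 mm across outside.
- stand: blue round stand fixed to the bench, 92 mm across, 11 mm high, a shallow cup like the seat; origin: centre of its underside.
- stand_in (a point): centre of the stand's inner floor, 6 mm above the bench; 74 mm wide inside, rim 5 mm above the floor.
- dial (a joint): the settler's dial, rad: 0 = off (home, white dot), grows as it is turned clockwise seen from above; clicks (detents) with one, two, three red dots at 0.4, 0.8 and 1.2 rad; it can be over-turned up to a stop at 1.75. A spring (0.05 N m at 0, rising to 0.10 N m at 1.2, with click ripple of about 0.03 N m) always brings it back to 0 when let go.
- dial_grip (a point): point on the dial's upright axis, 102 mm above the bench, to grip. The black grip is an upright bar 60 mm long, 14 mm wide, from 86 to 118 mm above the bench, on a 68 mm disc (top 88 mm above the bench). Its x axis lies along the bar towards its white pointer end, turns with the dial; z up. At off it points 0.6 rad anticlockwise of the settler's x axis, at three dots 0.6 rad clockwise of it.
- black_tub: bystander: tub of the same shape with a black lid, 66 mm diameter, 70 mm tall; origin: centre of its underside
- labels: bystander: small white roll of labels, 62 mm diameter, 50 mm tall; origin: centre of its underside
- white_box: bystander: small white carton, 46x60x30 mm; origin: centre of its underside
- brown_tape: bystander: roll of brown packing tape lying flat, 116 mm diameter, 48 mm tall; origin: centre of its underside
- red_box: bystander: small flat red carton, 68x45x16 mm; origin: centre of its underside
- stapler: bystander: blue and black desk stapler, 32x135x50 mm; origin: centre of its underside
- marker_1: bystander: black and white felt marker lying down, 18x135x20 mm; origin: centre of its underside
- box_bolt: bystander: small blue and white carton, 61x90x46 mm; origin: centre of its underside
Mind the look-alikes: they are no part of the job. Of the things that look like the stand, take the one that is farthest to the robot's right at the start.

How it is judged:
By the outcome, as a careful person would: the job done as asked, in the order asked, and still so for the second after the job is handed in, while the arm keeps its last pose, push and grip.
It also fails if it takes over 72 s, if anything falls off the work surface, if the arm or the gripper's body presses on something with over 40 N, if the wrist force passes 120 N, or if a joint passes its speed limit or range.

ROBOT

A 6-joint arm with a two-finger parallel gripper is mounted at the origin on the work surface; the furniture and walls round the work are solid. World frame = base frame: x ahead of the robot, y to its left, z up, the work surface at z = 0. Lengths are in m, angles in rad, forces in N, time in s.
With the tool pointing down it reaches from about 0.35 to 0.975 m from the base axis. Payload 4.9 kg.
Tool frame: the origin (TCP) lies between the finger pads; the fingertips stand 14 mm ahead of it and the grasp point (between the pads) lies 5 mm behind it (manip.finger_overhang is the distance from the TCP to the fingertips, in m); z points along the fingers, y is the line along which they close (so a half turn about z gives the same grasp; the last joint's range is limited). The gripper opens to 85 mm and grips with 20 to 120 N. Pads are 22 mm wide; open, the fingers measure 114 mm over their backs; the gripper's body (76 mm by 85 mm) begins 54 mm behind the grasp point. The pads swing forward as they close: fully open they stand 13 mm farther back than shut.
Start: joints at [1.057, 0.053, 1.613, -0, 1.476, -0.119], TCP at [0.24, 0.577, 0.245] pointing down, gripper open.
Joint ranges: [-3.01, 3.01], [-1.01, 2.22], [0.06, 2.58], [-1.02, 4.17], [0.09, 2.62], [-3.14, 3.14]. Speed limits (rad/s): [2.57, 2.57, 3.14, 3.14, 3.14, 3.14].

INTERFACE

Orientations are given as a unit quaternion [w, x, y, z].
In Python, from plant import manip, grab_frame gives the robot as it stands.
- The arm moves only by the tool servo_tool, never from a script. Its argument "deltas" is a list that holds one entry, the list of rows, each a list of 5 numbers: the opening in per cent of the stroke, from 0 (shut) to 100 (fully open), then the shift along the world's x, y, z in m, then the turn about the world's z in degrees. A call has exactly 8 rows; each row shifts and turns the commanded pose from where the row before left it; what a row does not reach is not made up. A row lasts 1/10 s, in which the tool goes at most 50 mm and 8.59 degrees, less where a joint would pass 70% of its speed; a pose out of reach is approached as far as the arm can. A call is refused whole if a number of a shift passes 0.05 or a number of a turn 8.59, either way. A call with a gripper value outside its range is refused whole. The fingers move at their own pace and stop on an object; the grip force is fixed at half the most. Time passes only in rows, so rows that do not move let the fingers close, or fill a call up. It gives the time, the measured TCP pose, the force, the opening and the grip force at its end, in the units of the state.
- manip.state(): the state, without advancing time (a new reading comes with each control period).
- grab_frame(name): name is "side" or "top"; returns a dict with "pixels" (420x560x3 uint8, red, green, blue), "z_map" (420x560 float32, m along the optical axis (not along the pixel's ray), 0 where there is no reading), "fx", "fy", "cx", "cy" (pixels), "rvec" (rotation vector, rad) and "tvec" (3), from world to camera coordinates, as OpenCV has them. Camera axes: x right, y down, z forward; pixel columns grow to the right and rows downward; lengths in m; the calibration is good to about 2 mm. A picture is of the moment at which its call begins.
- manip.job_done(): hands the job in; it is judged then, once.
The state is a dict: "time": time; "joint_pos": joint angles; "joint_vel": joint speeds; "joint_efforts": joint torques, N m; "tool_pos": TCP position; "tool_rot": TCP orientation; "contact_force": force on the tool from outside, world axes, zero at the start; "ft_torque": the same for the moment, N m; "gripper_width": opening from 0.0 (shut) to 1.0 (fully open); "grasp_force": force on a finger pad.
Only numpy, scipy, OpenCV 4.12 (cv2) and the standard library are available. Lean on these libraries where they do the work, as an engineer would, in place of code of your own. Each camera call takes 0.05 s, during which the arm holds its last target. There are 200 camera calls.

## Working session

There is one attempt and no reset: what is moved stays moved. The work goes in short steps, Python scripts to look and compute and a tool call to move; the robot and the scene stay as the last step left them, time stands still between calls to the robot, and variables do not carry over. Pictures are saved under pics/ and viewed, at most 10 in all, crops included, and the job is handed in when it is done.

Besides the shell and the picture viewer there is one more tool, called after "Emit:" as name(argument=value, ...) on one line, values as JSON. servo_tool: Moves the arm, as the interface text tells. Its arguments: {"type":"object","properties":{"deltas":{"type":"array"}},"required":["deltas"]}

```bash
mkdir -p pics; cat > h.py <<'E'
import numpy as np, cv2
from plant import manip, grab_frame
def world(f,u,v,z=None):
    """pixel -> world using z_map, or intersect with plane z"""
    R=cv2.Rodrigues(np.array(f["rvec"],float))[0]; t=np.array(f["tvec"],float).ravel()
    ray=np.array([(u-f["cx"])/f["fx"],(v-f["cy"])/f["fy"],1.])
    c=-R.T@t; d=R.T@ray
    if z is None: return c+d*f["z_map"][int(round(v)),int(round(u))]
    return c+d*(z-c[2])/d[2]
def cloud(f):
    R=cv2.Rodrigues(np.array(f["rvec"],float))[0]; t=np.array(f["tvec"],float).ravel()
    v,u=np.mgrid[:420,:560]; Z=f["z_map"]
    P=np.stack([(u-f["cx"])/f["fx"]*Z,(v-f["cy"])/f["fy"]*Z,Z],-1)
    return (P-t)@R
E
python3 - <<'E'
from h import *
import pickle
for n in("top","side"):
    f=grab_frame(n); pickle.dump(f,open(n+".pkl","wb"))
    cv2.imwrite(f"pics/{n}0.png",f["pixels"][:,:,::-1])
s=manip.state(); print(s)
E
```

```text
{'time': 0.1, 'joint_pos': array([ 1.05700934e+00,  5.33458996e-02,  1.61414340e+00,  5.07696433e-06,
        1.47598717e+00, -1.18981837e-01]), 'joint_vel': array([-3.63036789e-04, -2.28908991e-03, -3.46325168e-03, -3.12508427e-05,
        7.99399329e-04,  1.09395502e-03]), 'joint_efforts': array([ 8.37373682e-04, -3.94901669e+01, -3.71365249e+01, -1.34460652e-04,
        3.80338155e-03,  1.66281410e-05]), 'tool_pos': array([0.24011914, 0.57646146, 0.24415973]), 'tool_rot': array([-2.95460171e-04,  1.96123163e-01,  9.80578818e-01, -8.94373429e-04]), 'contact_force': array([-0.04816073, -0.03669545, -0.62643933]), 'ft_torque': array([ 0.00092917, -0.01377496, -0.02533528]), 'grasp_force': 0.0, 'gripper_width': 1.0005790088230295}
```

View pics/top0.png

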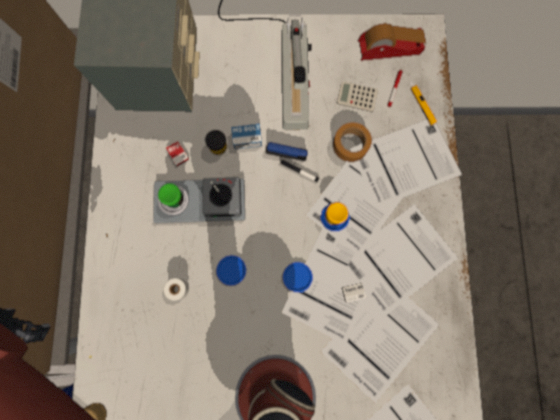

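View pics/side0.png

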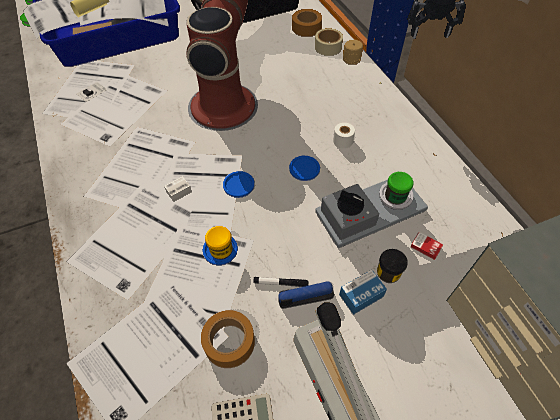

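The top view shows the green lid at (170,194) on the settler, the dial at (221,194), and the yellow lid at (337,213) on the rightmost blue stand. The empty look-alike stands are at (231,270) and (298,277). The side view agrees. Next I'll measure from the depth cloud.

```bash
python3 - <<'E'
from h import *
import pickle
for n in("top","side"):
    f=pickle.load(open(n+".pkl","rb")); P=cloud(f); ok=f["z_map"]>0
    hsv=cv2.cvtColor(f["pixels"],cv2.COLOR_RGB2HSV); H,S,V=hsv[...,0],hsv[...,1],hsv[...,2]
    def rep(name,m):
        p=P[m&ok]
        if len(p)<8: print(n,name,len(p));return
        (c,r)=cv2.minEnclosingCircle(p[:,:2].astype(np.float32))
        rect=cv2.minAreaRect(p[:,:2].astype(np.float32))
        print(n,name,len(p),"med",p.mean(0).round(4),"circ",np.round(c,4),round(r,4),"rect",np.round(rect[0],4),np.round(rect[1],4),round(rect[2],1))
    ws=(P[...,0]>.2)&(P[...,0]<.9)&(P[...,1]<.5)&(P[...,1]>-.35)
    rep("green top",ws&(H>45)&(H<75)&(S>120)&(P[...,2]>.099)&(P[...,2]<.115))
    rep("yellow top",ws&(H>15)&(H<32)&(S>150)&(P[...,2]>.07)&(P[...,2]<.085))
    yel=P[ws&(H>15)&(H<32)&(S>150)&ok&(P[...,2]>.06)&(P[...,2]<.09)]; print(" yellow z", np.percentile(yel[:,2],[5,50,95]).round(4))
    g=ws&(H>45)&(H<75)&(S>120)&ok; gp=P[g]; gc=np.median(gp,0)
    near=(np.hypot(P[...,0]-gc[0],P[...,1]-gc[1])<.3)
    rep("housing top",ws&near&(abs(P[...,2]-.08)<.004)&(S<60)&(np.hypot(P[...,0]-gc[0],P[...,1]-gc[1])>.05))
    rep("base top",ws&near&(abs(P[...,2]-.024)<.005)&(S<70))
    rep("bar",ws&near&(P[...,2]>.108)&(P[...,2]<.122)&(V<110)&(np.hypot(P[...,0]-gc[0],P[...,1]-gc[1])<.2)&(np.hypot(P[...,0]-gc[0],P[...,1]-gc[1])>.08))
    yc=np.median(yel,0)
    rep("stand rim",(np.hypot(P[...,0]-yc[0],P[...,1]-yc[1])<.07)&(H>100)&(H<125)&(S>120))
f=pickle.load(open("top.pkl","rb"))
for nm,u,v in [("labels",175,290),("tape",352,141),("st1",231,270),("st2",298,277),("wbox",354,292),("tub",216,142),("red",178,152),("bolt",246,137),("marker",300,171)]: print(nm,world(f,u,v).round(3))
for n,(x,y,w,h) in {"top":(140,160,220,120),"side":(300,150,150,110)}.items():
    f=pickle.load(open(n+".pkl","rb")); im=f["pixels"][y:y+h,x:x+w,::-1]
    cv2.imwrite(f"pics/{n}crop.png",cv2.resize(im[:, :110] if n=="top" else im,None,fx=5,fy=5,interpolation=cv2.INTER_CUBIC))
E
```

```text
top green top 369 med [0.5738 0.2982 0.1042] circ [0.5736 0.2987] 0.0321 rect [0.5747 0.2989] [0.0616 0.06  ] 45.6
top yellow top 347 med [ 0.5211 -0.1852  0.0747] circ [ 0.5217 -0.1844] 0.0324 rect [ 0.5209 -0.1851] [0.0596 0.0614] 44.1
 yellow z [0.0686 0.0744 0.0784]
top housing top 850 med [0.5738 0.1552 0.0797] circ [0.6962 0.2065] 0.2031 rect [0.7004 0.1926] [0.3938 0.1284] 16.6
top base top 1520 med [0.5643 0.2518 0.0235] circ [0.5744 0.2867] 0.2979 rect [0.5674 0.2299] [0.2938 0.5882] 82.1
top bar 101 med [0.5732 0.1535 0.1171] circ [0.573 0.155] 0.0295 rect [0.5738 0.1539] [0.0587 0.0137] 35.7
top stand rim 166 med [ 0.5017 -0.1801  0.0082] circ [ 0.5183 -0.19  ] 0.0442 rect [ 0.5077 -0.1844] [0.0851 0.057 ] 69.1
side green top 401 med [0.5775 0.2997 0.1056] circ [0.576  0.3018] 0.0338 rect [0.5763 0.3009] [0.0617 0.0616] 81.2
side yellow top 477 med [ 0.5308 -0.1835  0.0758] circ [ 0.6944 -0.1319] 0.2086 rect [ 0.6969 -0.1418] [0.416  0.0628] 14.2
 yellow z [0.0668 0.0758 0.0785]
side housing top 942 med [0.5827 0.152  0.0808] circ [0.6983 0.186 ] 0.192 rect [0.6995 0.1759] [0.3714 0.121 ] 9.8
side base top 1502 med [0.5929 0.2402 0.0249] circ [0.5875 0.2638] 0.2853 rect [0.5742 0.2319] [0.3029 0.5211] 66.8
side bar 142 med [0.5774 0.1543 0.1169] circ [0.5762 0.1562] 0.0298 rect [0.5763 0.156 ] [0.0594 0.0147] 35.4
side stand rim 326 med [ 0.5361 -0.1919  0.0107] circ [ 0.521  -0.1861] 0.0462 rect [ 0.5301 -0.1877] [0.0891 0.0724] 81.8
labels [ 0.302  0.297 -0.002]
tape [ 0.769 -0.256 -0.003]
st1 [0.36  0.129 0.004]
st2 [ 0.338 -0.073  0.008]
wbox [3.240e-01 1.000e-03 1.199e+00]
tub [0.742 0.172 0.069]
red [0.73  0.3   0.015]
bolt [0.768 0.083 0.044]
marker [ 0.665 -0.085  0.017]
```

View pics/topcrop.png

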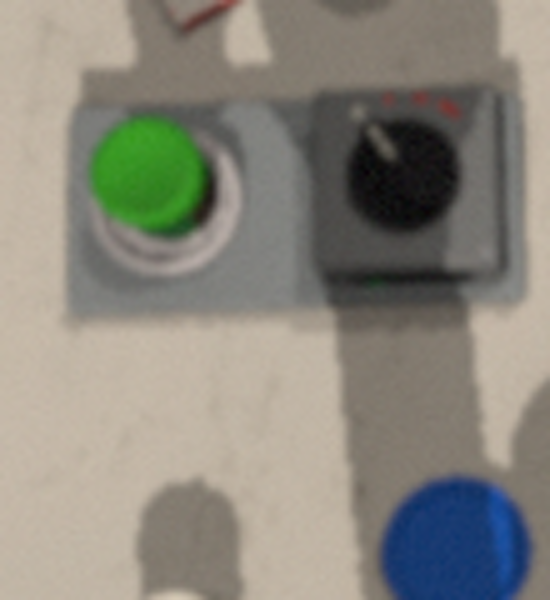

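View pics/sidecrop.png

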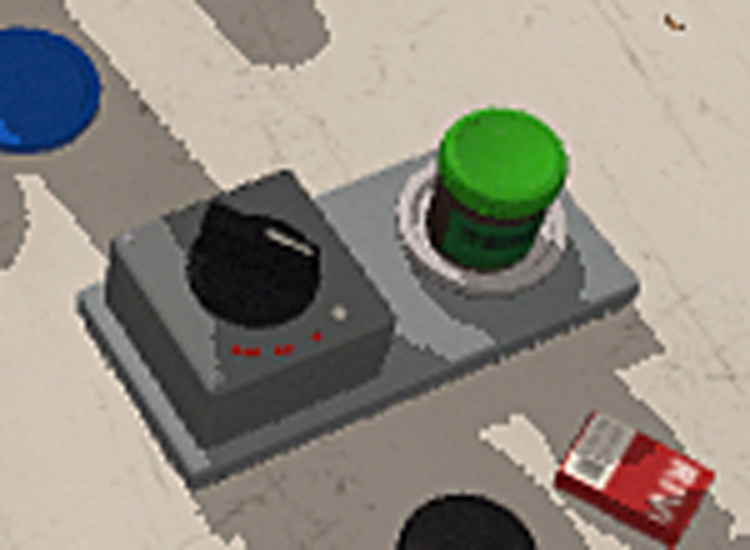

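The green lid top measures about (0.575, 0.300, 0.105) with a 32 mm radius. The dial is at (0.575, 0.155) with its bar at 35.5°. The white dot is up-left and the red dots run clockwise from it, as described. Now I'll refine the seat, the stand and the settler yaw.

```bash
python3 - <<'E'
from h import *
import pickle
from scipy.optimize import least_squares
def circ(p,r):
    # robust fit of centre to outer edge: keep the farthest point in each angular bin
    c=p[:,:2].mean(0)
    for _ in range(5):
        d=p[:,:2]-c; a=(np.degrees(np.arctan2(d[:,1],d[:,0]))//12).astype(int); R=np.hypot(*d.T)
        e=np.array([p[a==k,:2][R[a==k].argmax()] for k in set(a)])
        c=least_squares(lambda c:np.hypot(*(e-c[:2]).T)-c[2],[*c,r],loss='soft_l1',f_scale=.001).x[:3]; rr=c[2]; c=c[:2]
    return c.round(4),round(rr,4),len(e)
for n in("top","side"):
    f=pickle.load(open(n+".pkl","rb")); P=cloud(f); ok=f["z_map"]>0
    hsv=cv2.cvtColor(f["pixels"],cv2.COLOR_RGB2HSV); H,S,V=hsv[...,0].astype(int),hsv[...,1],hsv[...,2]
    X,Y,Z=P[...,0],P[...,1],P[...,2]
    D=lambda x,y:np.hypot(X-x,Y-y)
    print(n,"stand",circ(P[ok&(D(.52,-.187)<.06)&(H>100)&(H<125)&(S>120)&(Z<.016)],.046))
    print(n,"seat",circ(P[ok&(D(.575,.305)<.06)&(Z>.037)&(Z<.046)&(V>60)],.046))
    m=ok&(abs(X-.575)<.11)&(abs(Y-.23)<.17)&(Z>.018)&(Z<.03); k=cv2.connectedComponentsWithStats(m.astype(np.uint8))
    i=1+k[2][1:,4].argmax(); r=cv2.minAreaRect(P[k[1]==i][:,:2].astype(np.float32)); print("base",r)
    m=ok&(abs(X-.575)<.08)&(abs(Y-.155)<.08)&(abs(Z-.08)<.004); print("housing",cv2.minAreaRect(P[m][:,:2].astype(np.float32)))
E
```

```text
top stand (array([ 0.5205, -0.1892]), np.float64(0.042), 20)
top seat (array([0.5704, 0.3037]), np.float64(0.0449), 22)
base ((0.5720762014389038, 0.22942930459976196), (0.13063667714595795, 0.2803337872028351), 1.3362213373184204)
housing ((0.5738327503204346, 0.1547040194272995), (0.10937119275331497, 0.10927128046751022), 0.7249181866645813)
side stand (array([ 0.5213, -0.1866]), np.float64(0.0448), 22)
side seat (array([0.5723, 0.3054]), np.float64(0.0447), 22)
base ((0.5746920704841614, 0.23039855062961578), (0.13125337660312653, 0.2817336320877075), 1.7862186431884766)
housing ((0.5761814117431641, 0.15517325699329376), (0.11196991056203842, 0.11018107831478119), 1.0701521635055542)
```

Emit:
servo_tool(deltas=[[[100,0.042,-0.0346,0,0],[100,0.042,-0.0346,0,0],[100,0.042,-0.0346,0,0],[100,0.042,-0.0346,0,0],[100,0.042,-0.0346,0,0],[100,0.042,-0.0346,0,0],[100,0.042,-0.0346,0,0],[100,0.041,-0.0346,0,0]]])

```text
time: 0.9
tool_pos: [0.5498, 0.3205, 0.2447]
tool_rot: [-0.0, 0.196, 0.981, -0.0]
contact_force: [1.1, -0.1, -0.0]
gripper_width: 1.003
grasp_force: 0.0
```

Emit:
servo_tool(deltas=[[[100,0,0,0,0],[100,0,0,0,0],[100,0,0,-0.02,0],[100,0,0,-0.02,0],[100,0,0,-0.02,0],[100,0,0,-0.02,0],[100,0,0,0,0],[100,0,0,0,0]]])

```text
time: 1.7
tool_pos: [0.5476, 0.3231, 0.1652]
tool_rot: [-0.0, 0.195, 0.981, -0.0]
contact_force: [-0.2, -0.5, -0.2]
gripper_width: 0.998
grasp_force: 0.0
```

Emit:
servo_tool(deltas=[[[100,0.009,-0.0077,0,0],[100,0.009,-0.0077,0,0],[100,0.0094,-0.0077,0,0],[100,0,0,0,0],[100,0,0,-0.02,0],[100,0,0,-0.02,0],[100,0,0,0,0],[100,0,0,0,0]]])

```text
time: 2.5
tool_pos: [0.576, 0.2988, 0.1252]
tool_rot: [-0.0, 0.196, 0.981, -0.0]
contact_force: [0.5, 0.3, 0.6]
gripper_width: 1.0
grasp_force: 0.0
```

Emit:
servo_tool(deltas=[[[100,-0.001,0.001,-0.02,0],[100,0,0,-0.02,0],[75,0,0,0,0],[65,0,0,0,0],[55,0,0,0,0],[50,0,0,0,0],[50,0,0,0,0],[50,0,0,0,0]]])

```text
time: 3.3
tool_pos: [0.5757, 0.3002, 0.0862]
tool_rot: [0.001, 0.196, 0.981, 0.0]
contact_force: [0.1, 0.1, 2.1]
gripper_width: 0.735
grasp_force: 66.0
```

Emit:
servo_tool(deltas=[[[50,0,0,0.02,0],[50,0,0,0.03,0],[50,0,0,0.035,0],[50,0,0,0.035,0],[50,-0.006,-0.02,0,0],[50,-0.01,-0.04,0,0],[50,-0.01,-0.04,0,0],[50,-0.01,-0.04,0,0]]])

```text
time: 4.1
tool_pos: [0.5384, 0.1588, 0.2052]
tool_rot: [-0.0, 0.196, 0.981, -0.0]
contact_force: [0.5, -0.1, -0.3]
gripper_width: 0.733
grasp_force: 66.2
```

Emit:
servo_tool(deltas=[[[50,-0.01,-0.04,0,0],[50,-0.01,-0.04,0,0],[50,-0.01,-0.04,0,0],[50,-0.009,-0.04,0,0],[50,0,0,-0.03,0],[50,0,0,-0.03,0],[50,0,0,-0.03,0],[50,0,0,0,0]]])

```text
time: 4.9
tool_pos: [0.4963, 0.0004, 0.1104]
tool_rot: [-0.005, 0.196, 0.981, -0.0]
contact_force: [-0.5, -0.3, -2.6]
gripper_width: 0.738
grasp_force: 66.3
```

Emit:
servo_tool(deltas=[[[50,0,0,-0.02,0],[50,0,0,-0.02,0],[50,0,0,-0.015,0],[50,0,0,0,0],[50,0,0,0,0],[50,0,0,0,0],[50,0,0,0,0],[50,0,0,0,0]]])

```text
time: 5.7
tool_pos: [0.5008, -0.0001, 0.0612]
tool_rot: [0.001, 0.196, 0.981, 0.0]
contact_force: [-0.2, 0.3, -1.7]
gripper_width: 0.734
grasp_force: 66.3
```

Emit:
servo_tool(deltas=[[[50,0,0,-0.006,0],[50,0,0,-0.003,0],[50,0,0,-0.002,0],[50,0,0,0,0],[50,0,0,0,0],[70,0,0,0,0],[80,0,0,0,0],[100,0,0,0,0]]])

```text
time: 6.5
tool_pos: [0.5002, -0.0, 0.0492]
tool_rot: [0.0, 0.196, 0.981, 0.0]
contact_force: [-0.7, -0.5, -0.8]
gripper_width: 0.945
grasp_force: 0.0
```

Emit:
servo_tool(deltas=[[[100,0,0,0,0],[100,0,0,0,0],[100,0,0,0.02,0],[100,0,0,0.03,0],[100,0,0,0.04,0],[100,0.001,-0.02,0.03,0],[100,0.005,-0.04,0,0],[100,0.005,-0.04,0,0]]])

```text
time: 7.3
tool_pos: [0.5121, -0.101, 0.1713]
tool_rot: [0.002, 0.195, 0.981, -0.0]
contact_force: [0.4, 0.4, -0.6]
gripper_width: 1.001
grasp_force: 0.0
```

Emit:
servo_tool(deltas=[[[100,0.005,-0.04,0,0],[100,0.004,-0.035,0,0],[100,0.001,-0.0095,0,0],[100,0,0,-0.015,0],[100,0,0,-0.02,0],[100,0,0,-0.02,0],[100,0,0,0,0],[100,0,0,0,0]]])

```text
time: 8.1
tool_pos: [0.5205, -0.183, 0.1133]
tool_rot: [-0.001, 0.195, 0.981, 0.0]
contact_force: [-0.3, -0.3, 0.6]
gripper_width: 1.003
grasp_force: 0.0
```

Emit:
servo_tool(deltas=[[[100,0.001,-0.001,-0.02,0],[100,0,0,-0.02,0],[100,0,0,-0.017,0],[100,0,0,0,0],[60,0,0,0,0],[50,0,0,0,0],[50,0,0,0,0],[50,0,0,0,0]]])

```text
time: 8.9
tool_pos: [0.5238, -0.1861, 0.0596]
tool_rot: [0.002, 0.196, 0.981, -0.0]
contact_force: [0.5, -0.1, 6.5]
gripper_width: 0.734
grasp_force: 65.9
```

Emit:
servo_tool(deltas=[[[50,0,0,0,0],[50,0,0,0,0],[50,0,0,0.02,0],[50,0,0,0.03,0],[50,0,0,0.04,0],[50,0,0,0.04,0],[50,0,0,0.03,0],[50,0,0,0,0]]])

```text
time: 9.7
tool_pos: [0.5246, -0.1868, 0.2235]
tool_rot: [0.005, 0.196, 0.981, -0.001]
contact_force: [0.3, -0.2, -0.1]
gripper_width: 0.733
grasp_force: 65.9
```

Emit:
servo_tool(deltas=[[[50,0.002,0.02,0,0],[50,0.004,0.04,0,0],[50,0.005,0.045,0,0],[50,0.005,0.045,0,0],[50,0.005,0.045,0,0],[50,0.005,0.045,0,0],[50,0.005,0.045,0,0],[50,0.005,0.045,0,0]]])

```text
time: 10.5
tool_pos: [0.5571, 0.1462, 0.2153]
tool_rot: [-0.001, 0.196, 0.981, -0.0]
contact_force: [0.5, -1.1, -1.8]
gripper_width: 0.734
grasp_force: 65.9
```

Emit:
servo_tool(deltas=[[[50,0.005,0.045,0,0],[50,0.005,0.045,0,0],[50,0.002,0.04,0,0],[50,0,0.03,0,0],[50,0,0,0,0],[50,0,0,0,0],[50,0,0,0,0],[50,0,0,0,0]]])

```text
time: 11.3
tool_pos: [0.5701, 0.3032, 0.2168]
tool_rot: [-0.0, 0.197, 0.98, -0.0]
contact_force: [-0.2, 0.2, -0.6]
gripper_width: 0.732
grasp_force: 66.1
```

Emit:
servo_tool(deltas=[[[50,0.003,0.001,-0.02,0],[50,0,0,-0.03,0],[50,0,0,-0.03,0],[50,0,0,-0.02,0],[50,0,0,-0.014,0],[50,0,0,0,0],[50,0,0,0,0],[50,0,0,0,0]]])

```text
time: 12.1
tool_pos: [0.5744, 0.3058, 0.1054]
tool_rot: [0.001, 0.196, 0.981, 0.001]
contact_force: [0.5, -0.6, -0.6]
gripper_width: 0.736
grasp_force: 66.1
```

```bash
python3 - <<'E'
from h import *
f=grab_frame("side"); print(manip.state()["tool_pos"])
P=cloud(f);H,S,V=[a.astype(int) for a in cv2.split(cv2.cvtColor(f["pixels"],cv2.COLOR_RGB2HSV))]
y=P[(H>15)&(H<32)&(S>150)&(abs(P[...,1]-.3)<.06)&(abs(P[...,0]-.57)<.06)]; print(len(y),y.mean(0),y.min(0),y.max(0))
cv2.imwrite("pics/s2.png",cv2.resize(f["pixels"][110:260,180:450,::-1],None,fx=2.9,fy=2.9,interpolation=cv2.INTER_CUBIC))
E
```

```text
[0.57437141 0.30587894 0.10544837]
604 [0.58479594 0.29863183 0.10735597] [0.5516129  0.27262112 0.05691771] [0.60725934 0.33661019 0.16584697]
```

View pics/s2.png

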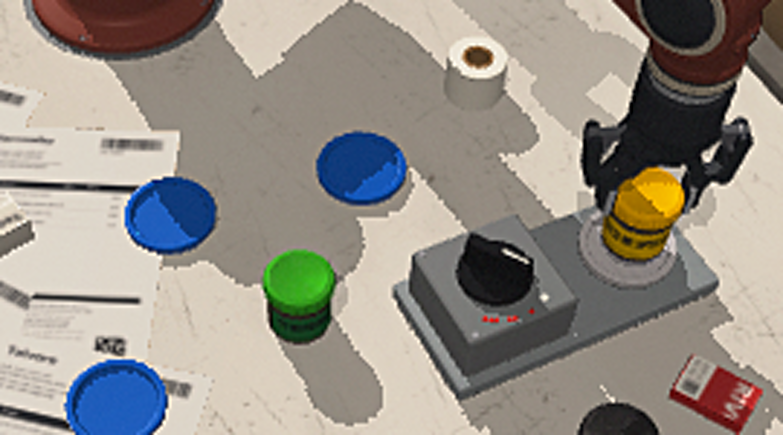

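The side crop shows the green tub upright on the bench at (300,295). The yellow tub in the gripper, lid at (650,195), is clearly leaning about the closing axis, so I'll measure the tilt.

```bash
python3 - <<'E'
from h import *
f=grab_frame("side");t=grab_frame("top"); 
P=cloud(f);H,S,V=[a.astype(int) for a in cv2.split(cv2.cvtColor(f["pixels"],cv2.COLOR_RGB2HSV))]
m=(H>15)&(H<32)&(S>150)&(abs(P[...,1]-.3)<.06)&(abs(P[...,0]-.57)<.06)
# normals from a local window; cluster lid top by ransac plane
p=P[m]; rng=np.random.default_rng(0); best=0
for _ in range(3000):
    q=p[rng.choice(len(p),3,False)]; n=np.cross(q[1]-q[0],q[2]-q[0]); L=np.linalg.norm(n)
    if L<1e-5: continue
    n/=L; n*=np.sign(n[2]); 
    k=abs((p-q[0])@n)<.0015
    if k.sum()>best and n[2]>.6: best=k.sum(); K=k
q=p[K]; c=q.mean(0); n=np.linalg.svd(q-c)[2][2]; n*=np.sign(n[2])
print(best,len(p),"centre",c.round(4),"n",n.round(3),"tilt",np.degrees(np.arccos(n[2])), "extent",q.min(0),q.max(0))
print("axis: along close",n@[.385,.923,0],"perp",n@[.923,-.385,0])
b=(abs(P[...,1]-.3)<.07)&(abs(P[...,0]-.57)<.07)&(f["z_map"]>0)
# green tub upright?
g=P[(H>45)&(H<75)&(S>120)&(abs(P[...,1])<.06)&(abs(P[...,0]-.5)<.06)]; gt=g[g[:,2]>.065]; print("green",gt.mean(0),gt[:,2].std())
cv2.imwrite("pics/t3.png",cv2.resize(np.hstack([f["pixels"][150:250,360:440],t["pixels"][150:250,130:210]])[:,:,::-1],None,fx=5,fy=5,interpolation=cv2.INTER_CUBIC))
E
```

```text
220 607 centre [0.5794 0.3056 0.1215] n [ 0.    -0.002  1.   ] tilt 0.11416002806920217 extent [0.55059272 0.27392427 0.12003083] [0.60622449 0.33594617 0.12301192]
axis: along close -0.0017306054893692858 perp 0.0009876947588235581
green [ 5.01841053e-01 -1.70024119e-04  7.01113636e-02] 0.001701364554432524
```

View pics/t3.png

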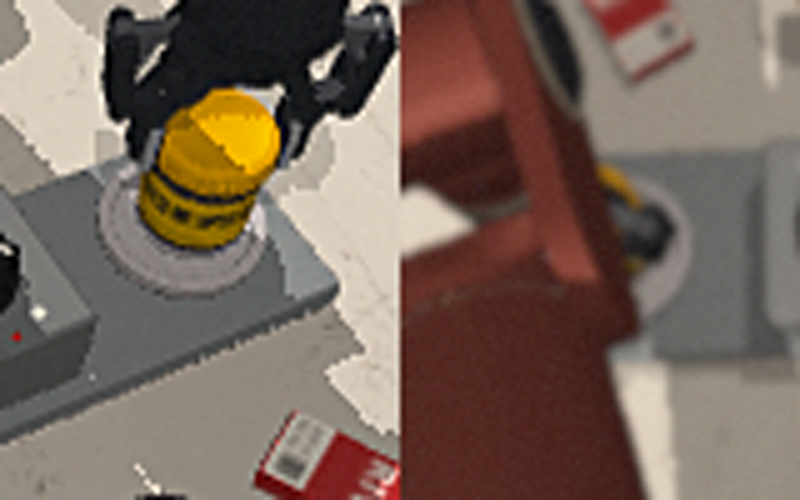

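The lid-top plane is level (0.1° tilt), so the lean was only perspective. The tub bottom is 54 mm below the TCP and is centred over the seat. Lowering it now.

Emit:
servo_tool(deltas=[[[50,-0.002,0,-0.007,0],[50,0,0,-0.005,0],[50,0,0,-0.002,0],[50,0,0,-0.001,0],[50,0,0,0,0],[50,0,0,0,0],[50,0,0,0,0],[50,0,0,0,0]]])

```text
time: 13.05
tool_pos: [0.5711, 0.3057, 0.0897]
tool_rot: [-0.0, 0.196, 0.981, -0.0]
contact_force: [-3.2, -0.8, 7.1]
gripper_width: 0.735
grasp_force: 66.8
```

Emit:
servo_tool(deltas=[[[60,0,0,0,0],[75,0,0,0,0],[100,0,0,0,0],[100,0,0,0,0],[100,0,0,0,0],[100,0,0,0.02,0],[100,0,0,0.03,0],[100,0,0,0.04,0]]])

```text
time: 13.85
tool_pos: [0.5696, 0.3048, 0.1763]
tool_rot: [-0.002, 0.196, 0.981, -0.002]
contact_force: [0.5, 0.2, -0.3]
gripper_width: 1.0
grasp_force: 0.0
```

Emit:
servo_tool(deltas=[[[100,-0.005,-0.02,0.02,0],[100,-0.01,-0.04,0,0],[100,-0.01,-0.045,0,0],[100,-0.01,-0.045,0,0],[100,-0.01,-0.045,0,0],[100,-0.01,-0.045,0,0],[100,-0.01,-0.04,0,0],[100,-0.005,-0.02,0,0]]])

```text
time: 14.65
tool_pos: [0.5002, 0.0029, 0.1981]
tool_rot: [-0.0, 0.197, 0.98, -0.0]
contact_force: [0.3, 0.4, 0.1]
gripper_width: 1.0
grasp_force: 0.0
```

Emit:
servo_tool(deltas=[[[100,0,0,0,0],[100,0,0,-0.02,0],[100,0,0,-0.03,0],[100,0,0,-0.03,0],[100,0,0,0,0],[100,0,0,0,0],[100,0,0,0,0],[100,0,0,0,0]]])

```text
time: 15.45
tool_pos: [0.5026, 0.0056, 0.1205]
tool_rot: [0.002, 0.196, 0.981, 0.0]
contact_force: [0.1, 0.7, 0.5]
gripper_width: 0.999
grasp_force: 0.0
```

Emit:
servo_tool(deltas=[[[100,-0.002,-0.0057,0,0],[100,0,0,-0.025,0],[100,0,0,-0.025,0],[100,0,0,-0.018,0],[100,0,0,0,0],[100,0,0,0,0],[60,0,0,0,0],[50,0,0,0,0]]])

```text
time: 16.25
tool_pos: [0.5009, -0.0004, 0.0526]
tool_rot: [0.002, 0.196, 0.981, 0.0]
contact_force: [2.3, -1.8, -1.1]
gripper_width: 0.737
grasp_force: 65.6
```

Emit:
servo_tool(deltas=[[[50,0,0,0,0],[50,0,0,0,0],[50,0,0,0,0],[50,0,0,0,0],[50,0,0,0,0],[50,0,0,0.02,0],[50,0,0,0.03,0],[50,0,0,0.03,0]]])

```text
time: 17.05
tool_pos: [0.4982, -0.0001, 0.1304]
tool_rot: [-0.001, 0.196, 0.981, -0.0]
contact_force: [0.5, 0.7, -0.2]
gripper_width: 0.735
grasp_force: 66.1
```

Emit:
servo_tool(deltas=[[[50,0.001,-0.02,0,0],[50,0.004,-0.04,0,0],[50,0.004,-0.04,0,0],[50,0.004,-0.04,0,0],[50,0.004,-0.03,0,0],[50,0.003,-0.015,0,0],[50,0,0,0,0],[50,0,0,0,0]]])

```text
time: 17.85
tool_pos: [0.5188, -0.1844, 0.1299]
tool_rot: [-0.001, 0.196, 0.981, 0.0]
contact_force: [0.8, 0.2, -1.6]
gripper_width: 0.731
grasp_force: 66.2
```

Emit:
servo_tool(deltas=[[[50,0.002,-0.0035,0,0],[50,0,0,-0.02,0],[50,0,0,-0.025,0],[50,0,0,-0.015,0],[50,0,0,-0.002,0],[50,0,0,0,0],[50,0,0,0,0],[50,0,0,0,0]]])

```text
time: 18.65
tool_pos: [0.5221, -0.1891, 0.0698]
tool_rot: [0.001, 0.196, 0.981, -0.0]
contact_force: [-0.7, 0.3, -1.1]
gripper_width: 0.735
grasp_force: 66.1
```

```bash
python3 - <<'E'
from h import *
f=grab_frame("side"); print(manip.state()["tool_pos"])
P=cloud(f);H,S,V=[a.astype(int) for a in cv2.split(cv2.cvtColor(f["pixels"],cv2.COLOR_RGB2HSV))]
for n,m,x,y in(("green",(H>45)&(H<75)&(S>120),.52,-.188),("yellow",(H>15)&(H<32)&(S>150),.572,.305)):
    p=P[m&(np.hypot(P[...,0]-x,P[...,1]-y)<.05)&(P[...,2]>.05)]; z=np.percentile(p[:,2],97); q=p[p[:,2]>z-.005]; print(n,len(q),"ztop",z,q.min(0),q.max(0),np.median(q,0))
p=P[(H>100)&(H<125)&(S>120)&(np.hypot(P[...,0]-.52,P[...,1]+.188)<.06)&(P[...,2]<.02)]; print("stand",p.min(0),p.max(0))
E
```

```text
[ 0.5219753  -0.18907294  0.06965761]
green 286 ztop 0.09097332145851435 [ 0.49730568 -0.22011019  0.08597626] [ 0.55325418 -0.16143996  0.13436534] [ 0.52789083 -0.19268342  0.08792372]
yellow 332 ztop 0.10891009876333003 [0.5421796  0.27407017 0.10392624] [0.60433156 0.33552998 0.11070695] [0.57268973 0.30457717 0.10606047]
stand [ 0.49016985 -0.23098967  0.00280671] [ 0.56681103 -0.14259058  0.01817419]
```

Emit:
servo_tool(deltas=[[[50,0,0.001,-0.006,0],[50,0,0,-0.004,0],[50,0,0,-0.002,0],[50,0,0,-0.001,0],[50,0,0,0,0],[50,0,0,0,0],[50,0,0,0,0],[50,0,0,0,0]]])

```text
time: 19.5
tool_pos: [0.5219, -0.188, 0.0587]
tool_rot: [-0.0, 0.196, 0.981, -0.0]
contact_force: [-8.5, 4.4, 18.4]
gripper_width: 0.738
grasp_force: 68.0
```

Emit:
servo_tool(deltas=[[[50,0,0,0.0015,0],[60,0,0,0,0],[75,0,0,0,0],[100,0,0,0,0],[100,0,0,0,0],[100,0,0,0,0],[100,0,0,0.02,0],[100,0,0,0.04,0]]])

```text
time: 20.3
tool_pos: [0.5182, -0.1862, 0.113]
tool_rot: [-0.004, 0.196, 0.981, 0.001]
contact_force: [0.9, -0.9, -0.5]
gripper_width: 0.995
grasp_force: 0.0
```

Emit:
servo_tool(deltas=[[[100,0,0,0.05,0],[100,0.002,0.02,0.02,8],[100,0.006,0.04,0,8],[100,0.008,0.045,0,8],[100,0.008,0.045,0,8],[100,0.008,0.045,0,8],[100,0.008,0.045,0,8],[100,0.007,0.045,0,8]]])

```text
time: 21.1
tool_pos: [0.5681, 0.0992, 0.1865]
tool_rot: [-0.0, -0.29, 0.957, -0.0]
contact_force: [0.7, -1.0, -0.0]
gripper_width: 0.999
grasp_force: 0.0
```

Emit:
servo_tool(deltas=[[[100,0.006,0.045,0,2.3],[100,0,0.013,0,0],[60,0,0,0,0],[60,0,0,0,0],[60,0,0,0,0],[60,0,0,0,0],[60,0,0,0,0],[60,0,0,0,0]]])

```text
time: 21.9
tool_pos: [0.5742, 0.1546, 0.1869]
tool_rot: [0.0, -0.306, 0.952, -0.0]
contact_force: [-0.4, -0.6, -0.1]
gripper_width: 0.604
grasp_force: 0.0
```

```bash
python3 - <<'E'
from h import *
f=grab_frame("side"); s=manip.state(); print(s["tool_pos"],s["joint_pos"].round(3))
w,x,y,z=s["tool_rot"]; print("close dir deg",np.degrees(np.arctan2(2*(w*w+y*y)-1,2*(x*y-w*z))))
cv2.imwrite("pics/s4.png",cv2.resize(f["pixels"][110:290,180:450,::-1],None,fx=2.9,fy=2.9,interpolation=cv2.INTER_CUBIC))
P=cloud(f);H,S,V=[a.astype(int) for a in cv2.split(cv2.cvtColor(f["pixels"],cv2.COLOR_RGB2HSV))]
for n,m,x,y in(("green",(H>45)&(H<75)&(S>120),.52,-.188),("yellow",(H>15)&(H<32)&(S>150),.572,.305)):
    p=P[m&(np.hypot(P[...,0]-x,P[...,1]-y)<.05)&(P[...,2]>.05)]; z=np.median(p[:,2]); q=p[abs(p[:,2]-z)<.004]; print(n,len(q),"ztop",z,q.min(0),q.max(0))
E
```

```text
[0.57418715 0.15477927 0.18686854] [ 0.138  0.024  1.742 -0.     1.376 -2.054]
close dir deg 125.63353389508897
green 450 ztop 0.07572094475083133 [ 0.48998031 -0.21839074  0.07176015] [ 0.55497118 -0.15559537  0.07962902]
yellow 365 ztop 0.1043754251114335 [0.54251725 0.27356973 0.10061364] [0.60431106 0.33548775 0.10835729]
```

View pics/s4.png

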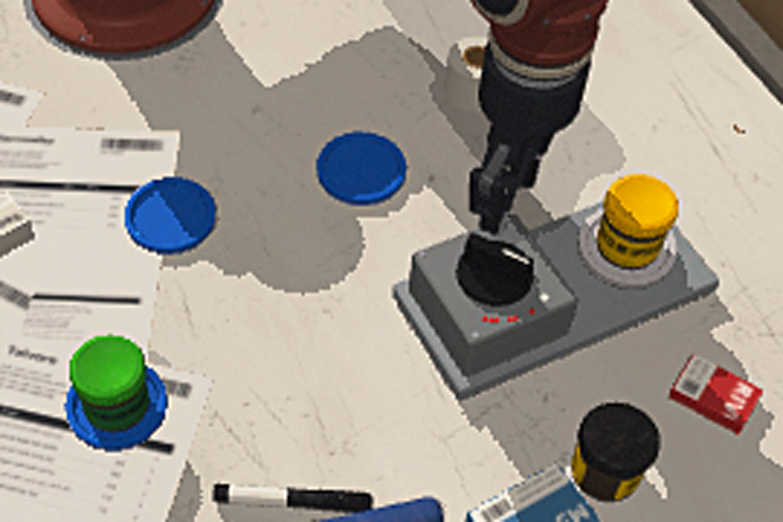

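The crop shows the green tub upright in the right-hand blue stand (lid at 107,365) and the yellow one upright in the seat (640,205). The gripper is aligned above the dial (495,260). Descending to grip it.

Emit:
servo_tool(deltas=[[[60,0.001,0,-0.02,0],[60,0,0,-0.025,0],[60,0,0,-0.02,0],[60,0,0,-0.01,0],[60,0,0,-0.005,0],[60,0,0,0,0],[60,0,0,0,0],[60,0,0,0,0]]])

```text
time: 22.75
tool_pos: [0.576, 0.1555, 0.1083]
tool_rot: [0.001, -0.306, 0.952, -0.0]
contact_force: [0.4, -0.3, 1.3]
gripper_width: 0.598
grasp_force: 0.0
```

Emit:
servo_tool(deltas=[[[40,0,0,0,0],[20,0,0,0,0],[5,0,0,0,0],[0,0,0,0,0],[0,0,0,0,0],[0,0,0,0,0],[0,0,0,0,0],[0,0,0,0,0]]])

```text
time: 23.55
tool_pos: [0.5755, 0.1552, 0.1074]
tool_rot: [0.0, -0.306, 0.952, -0.0]
contact_force: [-1.1, -1.4, 5.9]
gripper_width: 0.147
grasp_force: 60.9
```

Emit:
servo_tool(deltas=[[[0,0,0,0,-5],[0,0,0,0,-8],[0,0,0,0,-8],[0,0,0,0,-8],[0,0,0,0,-8],[0,0,0,0,-8],[0,0,0,0,-8],[0,0,0,0,-5]]])

```text
time: 24.35
tool_pos: [0.5754, 0.1559, 0.1074]
tool_rot: [0.0, 0.196, 0.981, 0.001]
contact_force: [-1.0, 0.2, 5.0]
gripper_width: 0.147
grasp_force: 61.0
```

Emit:
servo_tool(deltas=[[[0,0,0,0,-3],[0,0,0,0,0],[0,0,0,0,0],[0,0,0,0,0],[0,0,0,0,0],[0,0,0,0,0],[0,0,0,0,0],[0,0,0,0,0]]])

```text
time: 25.15
tool_pos: [0.5754, 0.1559, 0.1074]
tool_rot: [0.0, 0.219, 0.976, 0.001]
contact_force: [-0.5, -0.5, 5.4]
gripper_width: 0.147
grasp_force: 61.0
```

```bash
cat > m.py <<'E'
from h import *
import sys
f=grab_frame("side"); s=manip.state(); print(s["tool_pos"],s["ft_torque"],s["contact_force"])
w,x,y,z=s["tool_rot"]; print("close dir deg",np.degrees(np.arctan2(2*(w*w+y*y)-1,2*(x*y-w*z))))
P=cloud(f);H,S,V=[a.astype(int) for a in cv2.split(cv2.cvtColor(f["pixels"],cv2.COLOR_RGB2HSV))]
m=(np.hypot(P[...,0]-.576,P[...,1]-.156)<.033)&(P[...,2]>.112)&(P[...,2]<.121)
q=P[m][:,:2].astype(np.float32); print(len(q),cv2.minAreaRect(q))
cv2.imwrite(f"pics/{sys.argv[1]}.png",cv2.resize(f["pixels"][170:250,310:410,::-1],None,fx=7,fy=7,interpolation=cv2.INTER_CUBIC))
E
python3 m.py d1
```

```text
[0.57542526 0.15591547 0.10739438] [0.00126089 0.21096312 0.10195994] [-1.05293899  0.71742732  5.08255347]
close dir deg 64.68557605174624
105 ((0.5793350338935852, 0.158152773976326), (0.03537946194410324, 0.05337101221084595), 28.0004825592041)
```

View pics/d1.png

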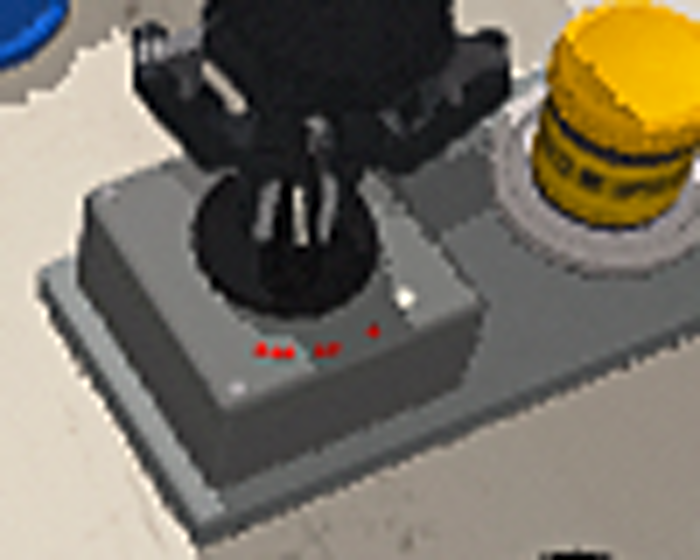

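The bar sits square between the pads with its pointer at (300,215), aimed between the two-dot and three-dot marks. 61° of 68.8° is done, so I'll turn the remaining 8°.

Emit:
servo_tool(deltas=[[[0,0,0,0,-3],[0,0,0,0,-3],[0,0,0,0,-2.3],[0,0,0,0,0],[0,0,0,0,0],[0,0,0,0,0],[0,0,0,0,0],[0,0,0,0,0]]])

```text
time: 26.0
tool_pos: [0.5755, 0.156, 0.1074]
tool_rot: [0.0, 0.289, 0.957, 0.001]
contact_force: [-0.6, 1.2, 4.2]
gripper_width: 0.155
grasp_force: 61.0
```

```bash
python3 m.py d2
```

```text
[0.5754808  0.15597729 0.10741118] [0.13380016 0.10825134 0.06085107] [-0.49186612  1.32232845  5.37905446]
close dir deg 56.43195150324406
125 ((0.5752807259559631, 0.15392591059207916), (0.035823579877614975, 0.0575358010828495), 78.03040313720703)
```

View pics/d2.png

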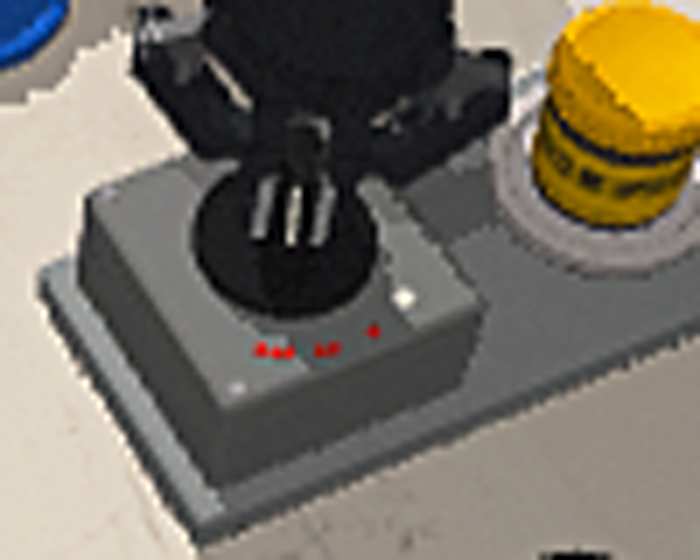

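```bash
python3 - <<'E'
from h import *
import pickle
def proj(f,p): return cv2.projectPoints(np.array(p,float).reshape(-1,3),np.array(f["rvec"],float),np.array(f["tvec"],float),np.array([[f["fx"],0,f["cx"]],[0,f["fy"],f["cy"]],[0,0,1.]]),None)[0].reshape(-1,2)
C=np.array([.5757,.1555]); 
for n,f in(("off",pickle.load(open("side.pkl","rb"))),("now",grab_frame("side"))):
    g=f["pixels"].astype(int).min(2); m=g>105 if n=="off" else g>90
    P=cloud(f); D=np.hypot(P[...,0]-C[0],P[...,1]-C[1]); v,u=np.nonzero(m&(D<.036)&(P[...,2]>.09)&(P[...,2]<.125))
    for a,b in zip(u,v): print(n,a,b,g[b,a],P[b,a].round(4), np.degrees(np.arctan2(P[b,a,1]-C[1],P[b,a,0]-C[0])).round(1) ,(1000*D[b,a]).round(1)) if True else 0
f=grab_frame("side")
for a in(35.7,-28,-33,-38): print(a,proj(f,[[C[0]+r*np.cos(np.radians(a)),C[1]+r*np.sin(np.radians(a)),z] for r,z in((.01,.118),(.03,.118),(.03,.09))]).round(1).tolist())
print(manip.state()["ft_torque"])
E
```

```text
off 354 196 126 [0.5801 0.1594 0.1227] 41.4 5.9
off 354 197 111 [0.5806 0.1597 0.1189] 40.5 6.5
off 355 197 156 [0.5805 0.1629 0.117 ] 56.8 8.8
off 356 197 119 [0.5833 0.1637 0.12  ] 47.2 11.2
off 357 198 151 [0.5867 0.1647 0.1195] 40.1 14.3
off 358 198 120 [0.5884 0.1664 0.1206] 40.8 16.7
off 359 199 119 [0.5924 0.1669 0.1212] 34.3 20.2
off 360 199 121 [0.593  0.1695 0.1205] 39.0 22.2
off 361 200 122 [0.5953 0.1714 0.1181] 39.0 25.2
now 347 197 117 [0.5752 0.1426 0.1216] -92.3 12.9
now 348 197 117 [0.5782 0.1433 0.1249] -78.5 12.4
now 352 197 185 [0.5776 0.156  0.1172] 13.3 2.0
now 347 198 115 [0.5779 0.1411 0.1216] -81.4 14.6
now 348 198 116 [0.5748 0.1465 0.1148] -95.5 9.1
now 352 198 137 [0.5815 0.1535 0.1192] -18.9 6.1
now 356 198 117 [0.5879 0.1606 0.1233] 22.8 13.2
now 347 199 117 [0.5775 0.142  0.1165] -82.3 13.7
now 352 199 136 [0.585  0.1514 0.1205] -23.8 10.1
now 355 199 94 [0.588  0.1581 0.1206] 12.1 12.6
now 356 199 115 [0.5901 0.1596 0.1223] 15.8 14.9
now 347 200 117 [0.5775 0.1426 0.1119] -82.1 13.0
now 351 200 134 [0.5863 0.148  0.1199] -35.5 13.0
now 352 200 128 [0.5
[... 466 characters left out ...]
.5 12.7
now 351 202 142 [0.5919 0.1448 0.1202] -33.4 19.4
now 355 202 118 [0.589  0.1594 0.1084] 16.4 13.9
now 356 202 93 [0.5896 0.162  0.1077] 25.2 15.4
now 346 203 121 [0.5774 0.1414 0.0996] -83.0 14.2
now 347 203 122 [0.5784 0.1437 0.0995] -77.3 12.1
now 351 203 184 [0.5957 0.1425 0.1222] -33.2 23.8
now 355 203 121 [0.5893 0.1599 0.1043] 17.7 14.3
now 351 204 170 [0.5971 0.142  0.1201] -32.3 25.3
now 355 204 129 [0.5908 0.1593 0.1022] 14.1 15.6
35.7 [[355.2, 197.9], [362.5, 201.2], [360.9, 207.7]]
-28 [[351.6, 199.5], [351.7, 206.1], [350.3, 212.6]]
-33 [[351.2, 199.5], [350.6, 206.0], [349.3, 212.5]]
-38 [[350.9, 199.5], [349.6, 205.8], [348.2, 212.3]]
[0.17334302 0.12288996 0.09635101]
```

```bash
python3 - <<'E'
from h import *
from scipy.optimize import minimize_scalar
F=[grab_frame("side") for _ in range(4)]; f=F[0]
g=np.mean([x["pixels"].astype(float).min(2) for x in F],0)
pts=[]
for v in range(198,206):
    w=np.clip(g[v,349:355]-60,0,None); pts.append((( w*np.arange(349,355)).sum()/w.sum(),v,w.sum()))
pts=[p for p in pts if p[2]>40]; print(np.round(pts,2).tolist())
W=np.array([world(f,u,v,.1185)[:2] for u,v,_ in pts]); d=np.polyfit(W[:,0],W[:,1],1); print("line dir",np.degrees(np.arctan(d[0])))
for C in([.5757,.1555],[.5762,.1560],[.577,.155]): print(C,np.degrees(np.arctan2(*(W-C).T[::-1])).round(1), (W-C).round(4)[-1])
print(manip.state()["ft_torque"])
E
```

```text
[[351.83, 198.0, 92.25], [351.66, 199.0, 113.0], [351.47, 200.0, 145.5], [351.26, 201.0, 101.5], [351.25, 202.0, 106.75], [351.0, 203.0, 123.75], [351.48, 204.0, 134.0]]
line dir -33.008173362371934
[0.5757, 0.1555] [-21.4 -26.8 -29.6 -31.5 -31.1 -32.5 -29.2] [ 0.0209 -0.0117]
[0.5762, 0.156] [-28.4 -31.3 -33.  -34.2 -33.3 -34.4 -30.9] [ 0.0204 -0.0122]
[0.577, 0.155] [-21.5 -27.9 -30.8 -32.6 -32.  -33.3 -29.7] [ 0.0196 -0.0112]
[0.13462304 0.16675342 0.08043663]<stdin>:7: RuntimeWarning: invalid value encountered in scalar divide
```

The pointer direction measures −33.0°, against −33.1° expected at three dots. Handing in.

```bash
python3 -c "
from plant import manip
print(manip.job_done())"
```

```text
the job is handed in; nothing more can be done
None
```

The job is handed in: the yellow tub stands in the settler's seat, the green tub stands in the right-hand blue stand, and the gripper is holding the dial at the three-dot click (pointer measured at −33.0°, expected −33.1°).

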